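# Return the red check-filter cassette to its sprung bay

## Robot

A 7-joint arm with a two-finger parallel gripper is mounted at the origin on a cart in front of the work surface, level with it; the furniture and walls round the work are solid. World frame = base frame: x ahead of the robot, y to its left, z up, the work surface at z = 0. Lengths are in mm, angles in rad, forces in N, time in s.
With the tool pointing down it reaches from about 400 to 850 mm from the base axis. Payload 6.9 kg.
Tool frame: the origin (TCP) lies at the very end of the fingers, on their centre line; the grasp point (between the pads) lies 19 mm behind it; z points along the fingers, y is the direction in which the jaws open and shut (so a half turn about z gives the same grasp; the last joint's range is limited). The gripper opens to 85 mm and grips with 20 to 120 N. Pads are 22 mm wide; open, the fingers measure 114 mm over their backs; the gripper's body (76 mm by 85 mm) begins 54 mm behind the grasp point. The pads swing forward as they close: fully open they stand 13 mm farther back than shut.
Start: joints at [-1.065, 0.507, -0.238, 1.5, 0.126, 1.149, -0.155], TCP at [243.864, 575.449, 231.275] pointing down, gripper open.
Joint ranges: [-3.08, 3.08], [-0.24, 2.05], [-1.43, 1.35], [0, 2.5], [-1.52, 4.66], [0.17, 1.96], [-2.89, 2.89]. Speed limits (rad/s): [2.39, 2.39, 3.14, 3.14, 3.14, 3.14, 3.14].

## Interface

Orientations are given as [roll, pitch, yaw] about the fixed x, y, z axes, in that order (R = Rz(yaw) Ry(pitch) Rx(roll)).
In Python, from station import * gives the robot as it stands. The module is installed in compiled form; this text tells all that it offers.
- The arm moves only by the tool jog_arm, never from a script. Its argument "increments" is one flat list of numbers, 5 for each row, row after row: the shift along the tool's x, y, z in m, then the turn about the tool's z in degrees, then the opening, from 0 (shut) to 1 (fully open). In form: [dx, dy, dz, yaw, hand, dx, dy, dz, yaw, hand, ...]. A call has 1 to 10 rows; each row shifts and turns the commanded pose from where the row before left it, along the tool's axes as they then stand; what a row does not reach is not made up. A row lasts 1/8 s, in which the tool goes at most 62.5 mm and 10.7 degrees, less where a joint would pass 70% of its speed; a pose out of reach is approached as far as the arm can. A call is refused whole if a number of a shift passes 0.0625 or a number of a turn 10.7, either way. A call with a gripper value outside its range is refused whole. The fingers move at their own pace and stop on an object; the grip force is fixed at half the most. Time passes only in rows, so rows that do not move let the fingers close. It gives the time, the measured TCP pose, the force and the opening at its end, in the units of the state.
- get_state(): the state, without advancing time (a new reading comes with each control period).
- snapshot(name): name is "scene" or "top"; returns the picture (480x640x3 uint8, red, green, blue); there is no depth.
- get_calibration(name): a dict with "vertical_fov" (degrees; the focal length in pixels is half the picture's height over the tangent of half this angle, whatever the lens; pixels are square), "cx", "cy" (the principal point, pixels), "T" (4x4, takes a point from camera to world coordinates). Camera axes: x right, y down, z forward; pixel columns grow to the right and rows downward; lengths in mm; the calibration is good to about 2 mm. A picture is of the moment at which its call begins. get_calibration takes no time and is no camera call.
- close_job(): hands the job in, once; it reports no verdict.
The state is a dict: "t": time; "qpos": joint angles; "joint_velocities": joint speeds; "joint_efforts": joint torques, N m; "ee_pos": TCP position; "ee_rot": TCP orientation; "force": force on the tool from outside, world axes, zero at the start; "wrist_torque": the same for the moment, N m; "width": finger opening in mm.
Only numpy, scipy, OpenCV 4.12 (cv2) and the standard library are available. Lean on these libraries where they do the work, as an engineer would, in place of code of your own. Each camera call takes 0.05 s, during which the arm holds its last target.

## Task

Put the red-marked filter cassette back into the empty bay with the red label in the sloping rack: tuck its upper end under that bay's spring clip, press up the slope until its lower end drops behind the sill, and let go so that it lies flat on the bay's floor, against the sill and held by the clip. Ease it in without forcing it, leave the blue cassette where it lies, and knock nothing over.

Things in the scene. Friction and masses are not known exactly. Their poses are not given: they have to be found in the camera images.
- cassette_red_centre (a point): centre of the red-marked filter cassette, 21 mm above its underside; z is its upward normal, x its length. Grey plate 120 (x) x 76 (y) x 12 mm, about 0.2 kg, with two round red windows, a red band with one white dot across the top at each end and a black grip fin in the middle. Same both ways round: either end may go up the slope. Starts flat on the worktop.
- cassette_red_fin (a point): middle of the top edge of the red cassette's black upright grip fin, 42 mm above the cassette's underside. The fin stands on the middle of the plate (plate top at 12 mm), is 12 mm thick along the cassette's x and 58 mm long along its y, with flat faces; grip it across the 12 mm. Same axes as the cassette.
- cassette_blue_centre (a point): centre of a second cassette of the same build and size, with blue windows and blue bands with two dots, also lying flat on the worktop; it is still in use and stays where it lies
- bay_red_home (a point): where the red cassette's centre is, and how it is turned, when fully home in the red-labelled bay (label: red, one white dot): x up the slope, away from the robot, y across, z normal to the bay's floor, which rises at 35 degrees. The floor is 21 mm below this point along z. Low side cheeks, 8 mm high, leave the 76 mm wide cassette 2 mm play each side.
- bay_red_sill (a point): middle of the top inner edge of the fixed sill at the red bay's lower end: 60 mm down the slope from home, 9 mm above the bay's floor; the sill is 6 mm thick. Home, the cassette's lower end rests against this sill. Axes as bay_red_home.
- bay_red_lip (a point): middle of the lower edge of the lip of the red bay's steel spring clip, clip at rest, 17 mm above the floor, 50 mm up the slope from home. Clip 60 mm wide, lip 2.5 mm thick; its wall, 7 mm further up, takes the cassette's upper end. It slides up the slope by up to 14 mm: 2.4 N at first, then 0.3 N more per mm; home it is pushed 3 mm. Does not track the clip. Axes as bay_red_home.
- bay_red_label (a point): middle of the red label on top of the clip's black housing, 20 mm above the floor, 89 mm up the slope from home. The housing begins 81 mm up the slope and is 68 mm wide. The cassette enters tilted, lower end raised 5 to 15 degrees off the floor, and clears the sill once the clip is pushed more than 3 mm (best 5 to 9). Axes as bay_red_home.
- bay_blue_home (a point): home point of the blue-labelled bay (two dots), built alike and also empty: not for the red cassette. The rack holds three bays side by side, 92 mm apart, in any order; the third (yellow, three dots) is filled by its own cassette, which is fast in it
- tube_rack: blue tube rack, 88 x 186 x 90 mm, loose bystander; origin at the centre of its underside
- timer: light blue bench timer, 42 x 64 x 77 mm, loose bystander; origin at the centre of its underside
- vial_1: small white vial, 26 x 26 x 49 mm, loose bystander; origin at the centre of its underside
- dropper_1: white dropper bottle with a blue cap, 32 x 32 x 81 mm, loose bystander; origin at the centre of its underside
Things that resemble listed ones, but are neither listed nor needed, are in the scene too. What is shaped like the part that bears cassette_red_centre but brown is not meant.

How it is judged:
By the outcome, as a careful person would: the job done as asked, in the order asked, and still so for the second after the job is handed in, with the robot touching nothing.
It also fails if it takes over 45 s, if anything falls off the work surface, if the arm or the gripper's body presses on something with over 40 N, if the wrist force passes 120 N, or if a joint passes its speed limit or range.

## Working session

There is one attempt and no reset: what is moved stays moved. The work goes in short steps, Python scripts to look and compute and a tool call to move; the robot and the scene stay as the last step left them, time stands still between calls to the robot, and variables do not carry over. Pictures are saved under pics/ and viewed, and the job is handed in when it is done.

Besides the shell and the picture viewer there is one more tool, called after "Call:" in YAML: its name, and indented under it one key for each argument. jog_arm: Moves the arm, as the interface text tells. Its arguments: {"type":"object","properties":{"increments":{"type":"array","items":{"type":"number"}}},"required":["increments"]}

```bash
ls; mkdir -p pics
python3 - <<'E'
from station import *
import cv2,numpy as np
for n in ["scene","top"]:
    im=snapshot(n); cv2.imwrite(f"pics/{n}0.png",im[:,:,::-1])
    c=get_calibration(n); print(n,c)
print(get_state())
E
```

```text
pics
scene {'vertical_fov': 57.450541835568714, 'cx': 315.43675214108936, 'cy': 237.2823313188098, 'T': array([[ 5.09308708e-01, -3.35804407e-01,  7.92363578e-01,
        -4.63605703e+02],
       [-8.60538270e-01, -1.89243620e-01,  4.72927836e-01,
        -7.45411793e+02],
       [-8.86150022e-03, -9.22725448e-01, -3.85355967e-01,
         6.21837814e+02],
       [ 0.00000000e+00,  0.00000000e+00,  0.00000000e+00,
         1.00000000e+00]])}
top {'vertical_fov': 48.45749587607505, 'cx': 329.72979929402345, 'cy': 241.99278092465488, 'T': array([[-2.19968440e-03, -9.93337888e-01,  1.15217194e-01,
         3.69008001e+02],
       [-9.99987802e-01,  2.69453846e-03,  4.13939582e-03,
        -1.63811053e+02],
       [-4.42227586e-03, -1.15206684e-01, -9.93331699e-01,
         1.59250953e+03],
       [ 0.00000000e+00,  0.00000000e+00,  0.00000000e+00,
         1.00000000e+00]])}
{'t': 0.1, 'qpos': array([-1.06449568,  0.50825357, -0.23752144,  1.50100314,  0.1257392 ,
        1.14890529, -0.15480025]), 'joint_velocities': array([ 0.00064332, -0.00025047,  0.00081069, -0.00248663, -0.00168763,
        0.00021284, -0.00123744]), 'joint_efforts': array([-6.07389375e-03, -6.21838331e+01, -2.19509616e+00, -2.50201678e+01,
        1.25245933e-02,  7.91102793e-03,  2.50963939e-05]), 'ee_pos': array([243.76172407, 575.03186728, 230.52664633]), 'ee_rot': array([-3.14001652e+00,  6.70944568e-05,  2.74080741e+00]), 'force': array([ 0.06396733, -0.0005248 , -0.24144386]), 'wrist_torque': array([ 0.00936749, -0.03094263,  0.01284981]), 'width': 85.41879647608086}
```

View pics/scene0.png

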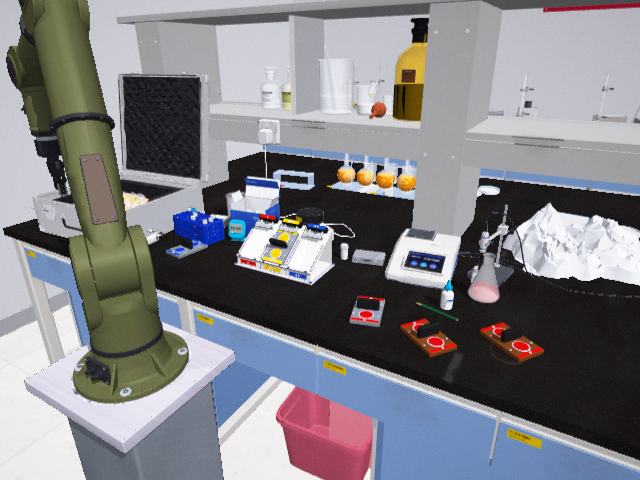

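View pics/top0.png

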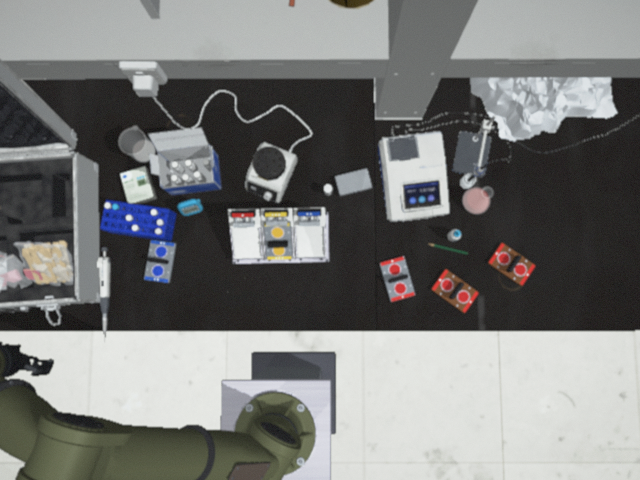

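Candidates (top view px): grey plate with red windows (397,279), brown look-alikes (456,290) and (512,264), and a blue cassette (160,262). By the description I choose the grey plate at (397,279). The red bay looks like the left one, with its label at about (243,215). Now close crops.

Run:
```python
import cv2,numpy as np
t=cv2.imread("pics/top0.png"); s=cv2.imread("pics/scene0.png")
a=cv2.resize(t[245:310,365:445],None,fx=7,fy=7,interpolation=cv2.INTER_CUBIC)[:, :400]
a=cv2.resize(t[250:306,370:424],(390,404),interpolation=cv2.INTER_CUBIC)
b=cv2.resize(s[285:335,340:395],(400,404),interpolation=cv2.INTER_CUBIC)
cv2.imwrite("pics/c1.png",np.hstack([a,b]))
cv2.imwrite("pics/c2.png",cv2.resize(t[198:273,220:340],(800,500),interpolation=cv2.INTER_CUBIC))
cv2.imwrite("pics/c3.png",cv2.resize(s[205:290,225:345],(800,567),interpolation=cv2.INTER_CUBIC))
```

```text
(no output)
```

View pics/c1.png

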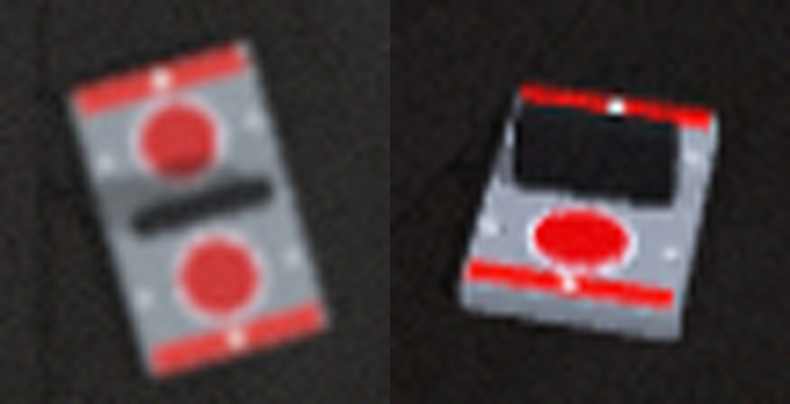

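View pics/c2.png

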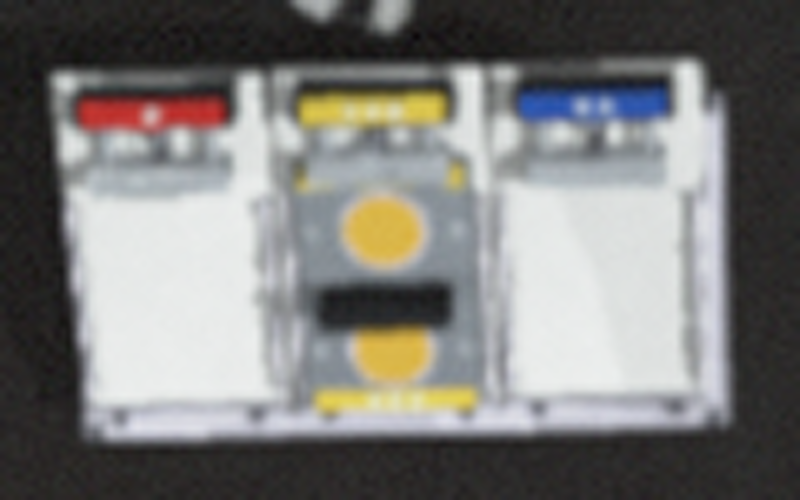

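View pics/c3.png

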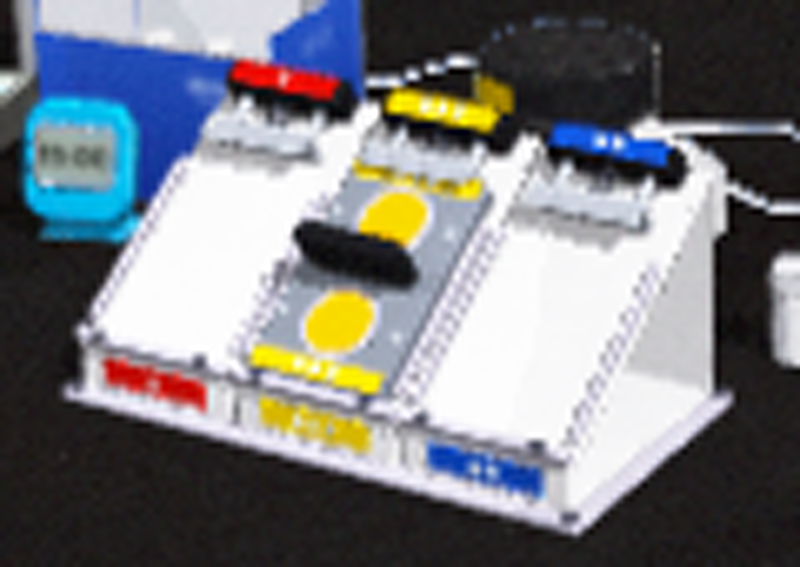

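The crops confirm the choice. The grey plate at (397,279) has red bands with one dot each. The red bay is the left one: red one-dot labels on its housing and front, and its floor is empty. Next I measure.

```bash
cat > h.py <<'E'
import cv2,numpy as np
from station import *
C={n:get_calibration(n) for n in("scene","top")}
def ray(n,px):
    c=C[n]; f=240/np.tan(np.radians(c["vertical_fov"]/2))
    d=c["T"][:3,:3]@np.array([(px[0]-c["cx"])/f,(px[1]-c["cy"])/f,1.]); return c["T"][:3,3],d/np.linalg.norm(d)
def plane(n,px,z):
    o,d=ray(n,px); return o+d*(z-o[2])/d[2]
def tri(ps,pt):
    A=np.zeros((3,3));b=np.zeros(3);R=[ray("scene",ps),ray("top",pt)]
    for o,d in R:
        P=np.eye(3)-np.outer(d,d);A+=P;b+=P@o
    X=np.linalg.solve(A,b); return X,max(np.linalg.norm(np.cross(d,X-o)) for o,d in R)
def proj(n,X):
    c=C[n]; f=240/np.tan(np.radians(c["vertical_fov"]/2))
    p=c["T"][:3,:3].T@(np.array(X)-c["T"][:3,3]); return np.array([c["cx"]+f*p[0]/p[2],c["cy"]+f*p[1]/p[2]])
def blobs(im,col,roi,amin=8):
    h=cv2.cvtColor(im,cv2.COLOR_BGR2HSV); H,S,V=[h[...,i].astype(int) for i in range(3)]
    hm={"red":(H<8)|(H>172),"yellow":(H>18)&(H<34),"blue":(H>105)&(H<128)}[col]
    m=(hm&(S>120)&(V>90)).astype(np.uint8); k=np.zeros_like(m);x0,y0,x1,y1=roi;k[y0:y1,x0:x1]=m[y0:y1,x0:x1]
    n,l,st,ce=cv2.connectedComponentsWithStats(k)
    out=[]
    for i in range(1,n):
        if st[i,4]>=amin:
            cnt=cv2.findContours((l==i).astype(np.uint8),0,1)[0][0]
            out.append((st[i,4],cv2.minAreaRect(cnt)))
    return out
E
python3 - <<'E'
from h import *
t=cv2.imread("pics/top0.png"); s=cv2.imread("pics/scene0.png")
p=lambda L:[print(a,[np.round(q,1).tolist() for q in r]) for a,r in L]
print("top cass");p(blobs(t,"red",(375,250,420,305)))
print("scene cass");p(blobs(s,"red",(345,290,390,330)))
for c in("red","yellow","blue"):
    print("top",c);p(blobs(t,c,(225,203,335,270)))
    print("scene",c);p(blobs(s,c,(235,210,338,285)))
E
```

```text
top cass
37 [[397.7, 258.6], [3.7, 9.2], 74.1]
38 [[385.6, 262.0], [3.6, 9.9], 76.0]
74 [[394.5, 269.0], [8.0, 9.0], 90.0]
72 [[399.5, 288.0], [8.0, 9.0], 90.0]
40 [[408.4, 295.2], [3.8, 10.1], 71.6]
39 [[396.4, 298.6], [3.8, 9.8], 71.6]
scene cass
29 [[363.5, 296.5], [11.3, 2.2], 6.3]
31 [[377.5, 298.5], [11.3, 2.5], 8.1]
73 [[366.0, 314.0], [6.0, 12.0], 90.0]
32 [[357.0, 318.8], [12.3, 2.4], 6.3]
34 [[371.5, 320.7], [13.3, 2.4], 8.1]
top red
38 [[236.5, 214.5], [3.0, 9.0], 90.0]
40 [[248.0, 214.5], [3.0, 10.0], 90.0]
scene red
52 [[267.3, 216.6], [15.3, 3.3], 11.3]
55 [[248.0, 262.1], [15.0, 3.6], 14.0]
top yellow
65 [[275.5, 214.0], [4.0, 21.0], 90.0]
72 [[277.2, 232.2], [9.2, 8.5], 45.0]
68 [[278.5, 250.5], [7.0, 9.0], 90.0]
14 [[271.0, 258.0], [2.0, 6.0], 90.0]
13 [[287.0, 257.5], [1.0, 6.0], 90.0]
scene yellow
85 [[292.0, 220.5], [7.0, 18.0], 90.0]
15 [[281.9, 230.9], [8.5, 1.7], 14.0]
61 [[284.5, 236.5], [7.1, 11.3], 45.0]
15 [[293.0, 233.0], [2.0, 6.0], 90.0]
67 [[275.3, 252.8], [7.1, 9.2], 45.0]
29 [[268.3, 258.9], [11.2, 2.7], 14.0]
20 [[278.1, 261.4], [6.3, 2.7], 14.0]
60 [[271.5, 268.4], [16.2, 3.9], 14.0]
top blue
42 [[313.5, 213.0], [4.0, 11.0], 90.0]
32 [[302.0, 213.5], [3.0, 8.0], 90.0]
scene blue
294 [[245.4, 222.7], [24.3, 22.1], 8.5]
78 [[272.5, 214.5], [9.0, 13.0], 90.0]
62 [[316.1, 225.9], [17.8, 3.7], 11.3]
60 [[297.0, 275.0], [17.0, 3.9], 14.0]
```

Run:
```python
from h import *
np.set_printoptions(precision=1,suppress=True)
e1=plane("top",(391.65,260.3),12);e2=plane("top",(402.4,296.9),12)
print("cass top",(e1+e2)/2,e1,e2,np.degrees(np.arctan2(*(e1-e2)[[1,0]])),np.linalg.norm(e1-e2))
w=[plane("top",q,12) for q in[(394.5,269),(399.5,288)]];print("win",sum(w)/2)
f1=plane("scene",(370.5,297.5),12);f2=plane("scene",(364.3,319.8),12)
print("cass scene",(f1+f2)/2,np.degrees(np.arctan2(*(f1-f2)[[1,0]])),np.linalg.norm(f1-f2))
print("red label",tri((267.3,216.6),(242.3,214.5)))
print("blue label",tri((316.1,225.9),(308,213.3)))
print("yel win",tri((284.5,236.5),(277.2,232.2)))
a=tri((267.3,216.6),(242.3,214.5))[0];b=tri((316.1,225.9),(308,213.3))[0]
u=a-b;psi=np.arctan2(-u[0],u[1]);print("rack yaw deg",np.degrees(psi),np.linalg.norm(u))
def frame(psi):
    c,s=np.cos(np.radians(35)),np.sin(np.radians(35));f=np.array([np.cos(psi),np.sin(psi),0])
    return np.stack([f*c+[0,0,s],[-np.sin(psi),np.cos(psi),0],-f*s+[0,0,c]],1)
F=frame(psi);L=a
for nm,o in dict(home=[-89,0,1],sill=[-149,0,-11],lip=[-39,0,-3],floorlow=[-149,0,-20]).items():
    X=L+F@np.array(o);print(nm,X,proj("top",X),proj("scene",X))
```

```text
cass top [ 443. -356.   12.] [ 497.1 -341.    12. ] [ 388.9 -371.    12. ] 15.483065343946159 112.28693602154351
win [ 443.1 -356.    12. ]
cass scene [ 445.4 -358.5   12. ] 16.103683797590815 111.34868662215978
red label (array([616.5,  83.8, 132.2]), np.float64(1.1646657157953868))
blue label (array([619.6, -99.3, 133.1]), np.float64(1.9958590318039684))
yel win (array([572.4, -11.2,  96.8]), np.float64(2.729015463925168))
rack yaw deg 0.9591976906333892 183.17267243148123
home [543.1  82.6  82. ] [245.6 242.6] [254.3 238.4]
sill [500.8  81.9  37.7] [248.  258.7] [247.1 255.9]
lip [586.3  83.3 107.4] [244.1 226.3] [261.9 226.6]
floorlow [506.   82.   30.4] [248.4 257.1] [248.2 257.4]
```

Call:
jog_arm:
  increments: [0,0,-0.02,10.1,1,0,0,-0.02,10.1,1,0,0,0,10.1,1,0,0,0,10.1,1,0,0,0,10.1,1,0,0,0,10.1,1,0,0,0,10.1,1,0,0,0,10.1,1,0,0,0,10.1,1,0,0,0,10.1,1]

```text
t: 1.35
ee_pos: [243.7, 575.2, 270.8]
ee_rot: [3.141, 0.001, 0.972]
force: [-0.5, -0.6, -0.7]
width: 85.1
```

Call:
jog_arm:
  increments: [0,0,0,10.1,1,0,0,0,10.1,1,0,0,0,10.1,1,0,0,0,9.8,1,0.0158,0.0531,0,0,1,0.0158,0.0531,0,0,1,0.0158,0.0531,0,0,1,0.0158,0.0531,0,0,1,0.0158,0.0531,0,0,1,0.0158,0.0531,0,0,1]

```text
t: 2.6
ee_pos: [423.0, 293.5, 271.1]
ee_rot: [3.142, 0.0, 0.278]
force: [0.2, 0.6, -0.6]
width: 85.4
```

Call:
jog_arm:
  increments: [0.0158,0.0531,0,0,1,0.0158,0.0531,0,0,1,-0.0134,0.0482,0,0,1,-0.0134,0.0482,0,0,1,-0.0134,0.0482,0,0,1,-0.0134,0.0482,0,0,1,-0.0134,0.0482,0,0,1,-0.0134,0.0482,0,0,1,-0.0134,0.0482,0,0,1,-0.0134,0.0482,0,0,1]

```text
t: 3.85
ee_pos: [484.6, -199.8, 271.1]
ee_rot: [-3.141, 0.0, 0.279]
force: [1.2, -0.4, 0.1]
width: 85.1
```

Call:
jog_arm:
  increments: [-0.0256,0.0471,0,0,1,-0.0256,0.0471,0,0,1,-0.0256,0.0471,0.02,0,1,0,0,0.03,0,1,0,0,0,0,1]

```text
t: 4.47
ee_pos: [448.6, -354.6, 219.1]
ee_rot: [-3.137, 0.003, 0.277]
force: [0.6, 0.5, 0.7]
width: 85.8
```

Call:
jog_arm:
  increments: [-0.005,0.001,0.05,0,1,0,0,0.05,0,1,0,0,0.05,0,1,0,0,0,0,1]

```text
t: 4.97
ee_pos: [444.8, -355.4, 69.4]
ee_rot: [-3.136, 0.003, 0.28]
force: [-0.6, 0.5, 1.4]
width: 85.5
```

Run:
```python
from h import *
o=[]
for n,(x,y) in dict(scene=(368,300),top=(397,275)).items():
    im=snapshot(n)[:,:,::-1]; cv2.imwrite(f"pics/g_{n}.png",im)
    o.append(cv2.resize(im[y-45:y+45,x-45:x+45],(400,400),interpolation=cv2.INTER_CUBIC))
cv2.imwrite("pics/g1.png",np.hstack(o)); print(get_state()["ee_pos"],get_state()["qpos"])
```

```text
[ 446.27744379 -358.13580954   73.06230873] [ 0.32641172  0.64707972  0.49236224  1.84581921 -0.42952949  0.75411578
 -0.23918361]
```

View pics/g1.png

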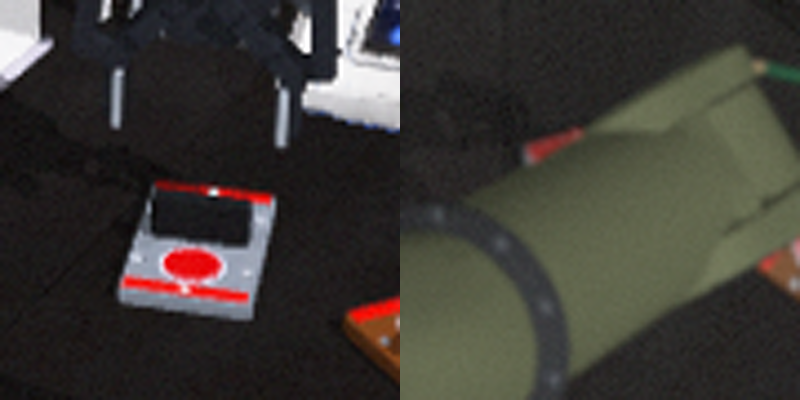

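Call:
jog_arm:
  increments: [0,0,0.025,0,1,0,0,0.02,0,1,0,0,0.009,0,1,0,0,0,0,1]

```text
t: 5.58
ee_pos: [446.0, -358.3, 18.6]
ee_rot: [3.14, -0.001, 0.278]
force: [-0.6, 0.0, 0.6]
width: 85.6
```

Run:
```python
from h import *
im=snapshot("scene")[:,:,::-1]
cv2.imwrite("pics/g2.png",cv2.resize(im[255:345,318:418],(800,720)[:2] if 0 else (660,594),interpolation=cv2.INTER_CUBIC)); s=get_state();print(s["ee_pos"],s["force"])
```

```text
[ 445.96702041 -358.43868618   18.72282475] [0.31274097 0.0088352  0.58646798]
```

View pics/g2.png

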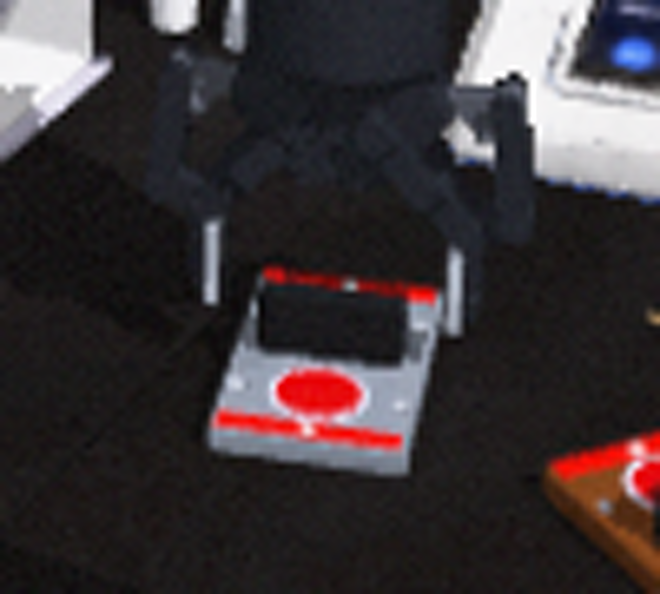

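Call:
jog_arm:
  increments: [0,0,0,0,0.5,0,0,0,0,0.5,0,0,0,0,0.5,0,0,0,0,0.5,0,0,0,0,0.5]

```text
t: 6.25
ee_pos: [445.7, -358.1, 18.5]
ee_rot: [3.141, -0.001, 0.278]
force: [-0.5, 0.9, 7.3]
width: 56.5
```

Call:
jog_arm:
  increments: [0,0,-0.01,0,0.5,0,0,-0.03,0,0.5,0,0,-0.05,0,0.5,0,0,-0.05,0,0.5,0,0,0,0,0.5]

```text
t: 6.88
ee_pos: [446.5, -359.7, 161.6]
ee_rot: [3.135, -0.004, 0.278]
force: [0.3, 0.3, -2.2]
width: 56.4
```

Run:
```python
from h import *
im=snapshot("scene")[:,:,::-1]
p=proj("scene",(446,-358,150)).astype(int);print(p)
cv2.imwrite("pics/g3.png",cv2.resize(im[p[1]-50:p[1]+60,p[0]-60:p[0]+60],(720,660)[:2] if 0 else (648,594),interpolation=cv2.INTER_CUBIC)); s=get_state();print(s["ee_pos"],s["force"],s["wrist_torque"],s["width"])
```

```text
[369 260]
[ 445.78229901 -358.39192462  159.22197923] [ 0.77862925  0.57560247 -1.91415049] [-0.00577077  0.01659753 -0.01660766] 56.31721158063787
```

View pics/g3.png

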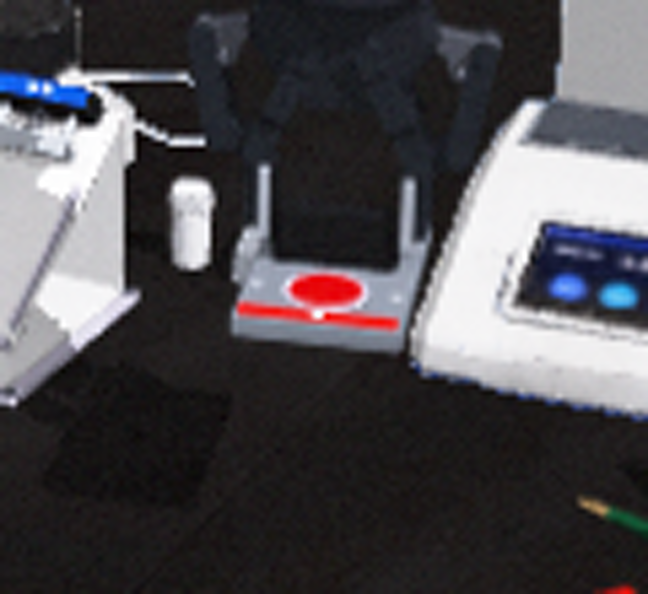

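Call:
jog_arm:
  increments: [0,0,0,7.5,0.5,0,0,0,7.5,0.5,0.0046,-0.0488,0,0,0.5,0.0046,-0.0488,0,0,0.5,0.0046,-0.0488,0,0,0.5,0.0046,-0.0488,0,0,0.5,0.0046,-0.0488,0,0,0.5,0.0046,-0.0488,0,0,0.5,0.0046,-0.0488,0,0,0.5,0.0046,-0.0488,0,0,0.5]

```text
t: 8.18
ee_pos: [474.6, 34.8, 156.2]
ee_rot: [3.141, 0.002, 0.016]
force: [0.6, -0.4, -1.8]
width: 56.7
```

Call:
jog_arm:
  increments: [0.0046,-0.0488,0,0,0.5,0,0,0,0,0.5,0,0,0,0,0.5]

```text
t: 8.55
ee_pos: [478.6, 81.6, 156.4]
ee_rot: [3.14, 0.002, 0.017]
force: [0.9, -0.9, -1.2]
width: 56.3
```

```bash
cat > look.py <<'E'
from h import *
import sys
o=[]
for n in("scene","top"):
    im=snapshot(n)[:,:,::-1].copy(); cv2.imwrite(f"pics/{sys.argv[1]}_{n}.png",im)
    x,y=(275,235) if n=="scene" else (262,235)
    o.append(cv2.resize(im[y-55:y+55,x-38:x+38] if n=="top" else im[y-55:y+55,x-62:x+62],(325,470) if n=="top" else (470,470) if 0 else (470,417),interpolation=cv2.INTER_CUBIC))
o[1]=cv2.resize(o[1],(288,417))
cv2.imwrite(f"pics/{sys.argv[1]}.png",np.hstack(o)); s=get_state()
print([np.round(s[k],2).tolist() for k in("t","ee_pos","ee_rot","force","wrist_torque","width")])
E
python3 look.py b1
```

```text
[8.65, [478.99, 80.61, 156.9], [3.14, 0.0, 0.01], [-0.3, -0.76, -1.19], [0.01, -0.01, -0.02], 56.43]
```

View pics/b1.png

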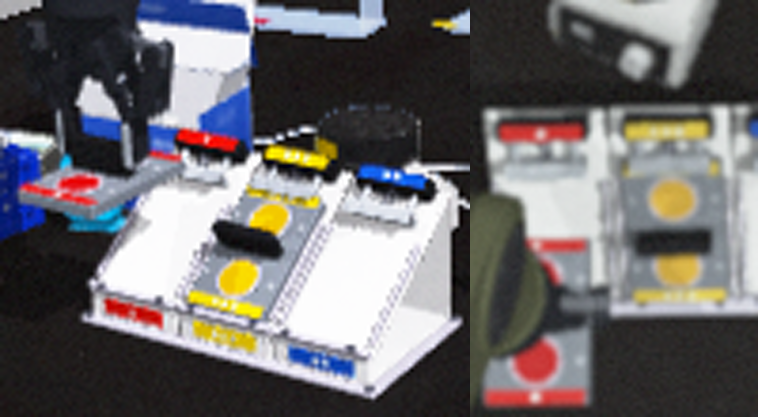

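Run:
```python
from h import *
t=cv2.imread("pics/b1_top.png")
for a,r in blobs(t,"red",(215,205,262,295)): print(a,np.round(r[0],1),np.round(r[1],1),r[2],np.round(plane("top",r[0],150.5),1))
```

```text
38 [236.5 214.5] [3. 9.] 90.0 [612.8  97.5 150.5]
43 [248. 214.] [ 4. 10.] 90.0 [614.1  66.  150.5]
22 [248.  244.5] [ 1. 10.] 90.0 [530.   64.7 150.5]
11 [244.8 251.3] [5.8 1.7] 56.3099365234375 [511.5  73.  150.5]
86 [240.8 274.8] [9.2 9.9] 45.0 [447.7  83.1 150.5]
48 [233.5 285. ] [ 4. 11.] 90.0 [420.1 102.2 150.5]
47 [247.5 285. ] [ 4. 11.] 90.0 [420.   64.4 150.5]
```

Run:
```python
from h import *
np.set_printoptions(precision=1,suppress=True)
t0=cv2.imread("pics/top0.png")
print("yel win",plane("top",(277.2,232.2),91),plane("top",(278.5,250.5),58.2))
print("labels",[plane("top",q,132.4) for q in[(242.3,214.4),(275.5,214),(308,213.3)]])
# row profiles for rack & cheeks
g=cv2.cvtColor(t0,cv2.COLOR_BGR2GRAY)
for r in (250,254,257,260,262): print(r,g[r,226:334].tolist())
```

```text
yel win [571.6  -8.3  91. ] [522.6  -9.2  58.2]
labels [array([616.1,  84.7, 132.4]), array([617. ,  -7.4, 132.4]), array([618.7, -97.6, 132.4])]
250 [35, 26, 33, 36, 30, 73, 135, 171, 215, 232, 234, 235, 234, 234, 234, 234, 235, 235, 236, 236, 235, 234, 234, 235, 235, 235, 235, 235, 233, 234, 235, 235, 231, 201, 181, 199, 180, 175, 193, 157, 142, 163, 162, 149, 138, 153, 187, 194, 186, 180, 182, 182, 183, 182, 181, 182, 180, 186, 190, 170, 147, 142, 150, 162, 157, 145, 151, 182, 166, 143, 186, 220, 231, 234, 235, 235, 235, 234, 234, 235, 235, 234, 234, 235, 235, 232, 228, 224, 225, 225, 223, 223, 224, 223, 224, 219, 186, 153, 159, 188, 207, 201, 155, 89, 46, 42, 42, 42]
254 [35, 32, 33, 30, 32, 44, 102, 174, 202, 226, 233, 235, 235, 235, 235, 235, 235, 235, 235, 236, 235, 236, 236, 235, 235, 234, 234, 232, 234, 234, 235, 235, 234, 220, 190, 183, 182, 164, 148, 137, 133, 140, 139, 137, 138, 138, 139, 153, 171, 188, 186, 185, 182, 185, 183, 186, 189, 177, 157, 144, 137, 140, 138, 141, 142, 137, 151, 198, 176, 146, 190, 210, 225, 234, 236, 236, 236, 236, 235, 235, 236, 236, 236, 237, 2
[... 1009 characters left out ...]
214, 198, 171, 175, 200, 209, 211, 210, 210, 210, 207, 204, 210, 210, 210, 206, 206, 203, 205, 201, 193, 187, 168, 163, 171, 188, 188, 163, 123, 115, 135, 104, 59, 42, 44, 44]
262 [42, 41, 40, 38, 37, 50, 87, 118, 125, 158, 195, 187, 189, 207, 219, 216, 215, 217, 215, 214, 214, 215, 217, 217, 213, 200, 193, 191, 190, 191, 187, 182, 173, 180, 190, 191, 188, 185, 180, 181, 179, 176, 173, 174, 173, 175, 173, 174, 173, 172, 170, 170, 172, 170, 169, 170, 166, 165, 168, 169, 175, 175, 171, 167, 165, 168, 170, 170, 167, 167, 164, 167, 172, 168, 144, 133, 132, 131, 131, 130, 130, 128, 129, 127, 130, 129, 119, 111, 107, 110, 107, 107, 102, 102, 101, 97, 97, 93, 87, 77, 60, 57, 68, 52, 49, 50, 42, 44]
```

Call:
jog_arm:
  increments: [0.013,0.0015,0.015,0,0.5,0.013,0,0.015,0,0.5,0.012,0,0.012,0,0.5,0,0,0.006,0,0.5,0,0,0,0,0.5]

```text
t: 9.28
ee_pos: [516.9, 80.8, 108.5]
ee_rot: [3.141, 0.002, 0.016]
force: [0.3, -0.1, -2.0]
width: 56.4
```

```bash
python3 look.py b2;  python3 - <<'E'
from h import *
t=cv2.imread("pics/b2_top.png")
for a,r in blobs(t,"red",(215,205,262,295)): print(a,np.round(r[0],1),np.round(r[1],1),r[2],np.round(plane("top",r[0],102),1))
E
```

```text
[9.38, [517.22, 80.99, 109.44], [-3.14, 0.0, 0.02], [0.8, -0.12, -1.57], [0.03, -0.0, -0.01], 56.24]
47 [236.5 215. ] [4. 9.] 90.0 [619.6 106.3 102. ]
42 [248. 214.] [ 4. 10.] 90.0 [622.3  73.7 102. ]
22 [251.  232.5] [ 1. 10.] 90.0 [569.5  64.5 102. ]
87 [244.1 262.2] [9.4 9.8] 63.43495178222656 [485.5  82.6 102. ]
43 [237. 272.] [ 4. 10.] 90.0 [458.1 102.  102. ]
42 [251.  271.5] [ 3. 10.] 90.0 [459.4  62.8 102. ]
```

View pics/b2.png

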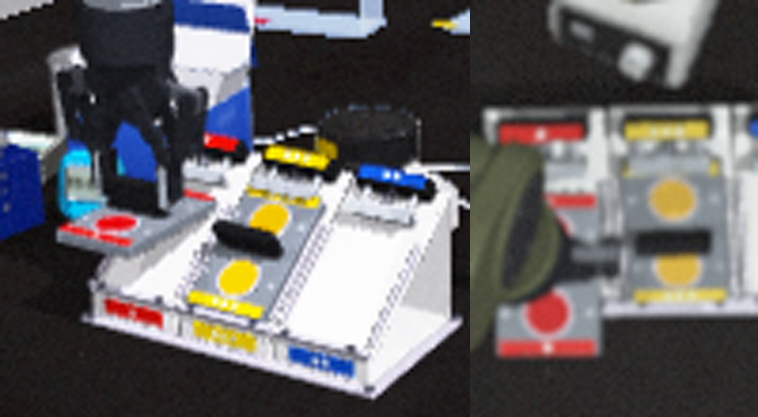

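Call:
jog_arm:
  increments: [0,0.0005,0.006,0,0.5,0,0,0.004,0,0.5,0,0,0,0,0.5]

```text
t: 9.75
ee_pos: [517.2, 80.8, 99.3]
ee_rot: [-3.141, 0.0, 0.016]
force: [-1.2, 0.3, 0.5]
width: 56.4
```

Call:
jog_arm:
  increments: [-0.0005,0,0.002,0,0.5,-0.0005,0,0.002,0,0.5]

```text
t: 10.0
ee_pos: [515.7, 80.6, 95.9]
ee_rot: [-3.141, 0.001, 0.016]
force: [-7.5, 0.4, 11.0]
width: 56.5
```

Call:
jog_arm:
  increments: [-0.0005,0,0.002,0,0.5,-0.0005,0,0.002,0,0.5]

```text
t: 10.25
ee_pos: [513.8, 80.6, 91.7]
ee_rot: [-3.141, 0.003, 0.016]
force: [-8.6, 0.1, 11.4]
width: 56.8
```

Call:
jog_arm:
  increments: [-0.001,0,0.003,0,0.5,-0.001,0,0.003,0,0.5]

```text
t: 10.5
ee_pos: [511.6, 80.5, 85.6]
ee_rot: [-3.141, 0.003, 0.016]
force: [-8.6, -0.6, 11.6]
width: 56.4
```

```bash
python3 look.py b3
```

```text
[10.6, [511.47, 80.51, 85.32], [-3.14, 0.0, 0.02], [-7.78, -0.74, 9.12], [0.04, 1.24, -0.05], 56.72]
```

View pics/b3.png

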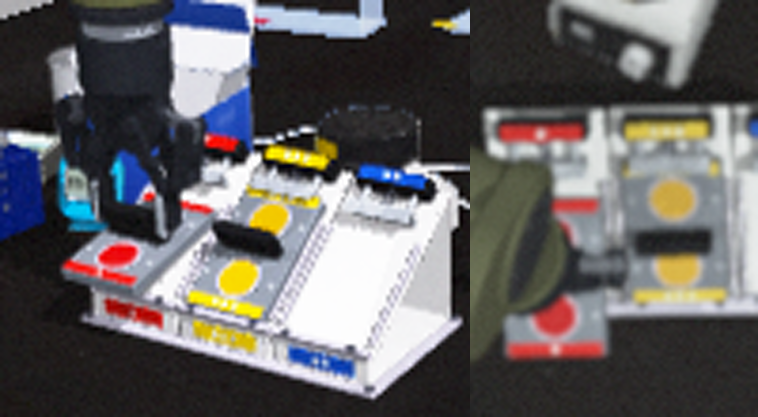

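Call:
jog_arm:
  increments: [-0.0008,0,0.003,0,0.5,-0.0008,0,0.003,0,0.5,-0.0006,0,0.003,0,0.5]

```text
t: 10.98
ee_pos: [509.2, 80.6, 76.4]
ee_rot: [-3.141, 0.003, 0.016]
force: [-9.0, 0.3, 8.1]
width: 56.3
```

Call:
jog_arm:
  increments: [-0.0005,0,0.003,0,0.5,-0.0005,0,0.002,0,0.5,0,0,0,0,0.5]

```text
t: 11.35
ee_pos: [508.5, 80.6, 71.3]
ee_rot: [-3.141, 0.003, 0.016]
force: [-8.7, 0.5, 7.3]
width: 56.5
```

```bash
python3 look.py b4;  python3 - <<'E'
from h import *
t=cv2.imread("pics/b4_top.png");s=cv2.imread("pics/b4_scene.png")
for a,r in blobs(t,"red",(215,205,262,295)): print(a,np.round(r[0],1),np.round(r[1],1),r[2])
print()
for a,r in blobs(s,"red",(215,205,285,275)): print(a,np.round(r[0],1),np.round(r[1],1),r[2])
E
```

```text
[11.45, [508.5, 80.55, 71.36], [-3.14, 0.0, 0.02], [-7.3, 1.54, 7.09], [0.1, 1.05, 0.02], 56.44]
38 [236.5 214.5] [3. 9.] 90.0
42 [248. 214.] [ 4. 10.] 90.0
21 [252.  234.5] [ 1. 10.] 90.0
52 [247.7 263.5] [6.1 9.4] 56.3099365234375
36 [240.5 271.5] [ 3. 11.] 90.0
34 [253.5 271. ] [ 2. 11.] 90.0

39 [267.8 216.7] [14.3  3.3] 11.309932708740234
17 [264.5 235.1] [6.5 2.8] 21.801410675048828
54 [244.5 252. ] [6. 9.] 90.0
50 [240.2 257.9] [18.7  2.9] 16.389541625976562
13 [253.4 263.3] [4.1 2.8] 18.434947967529297
```

View pics/b4.png

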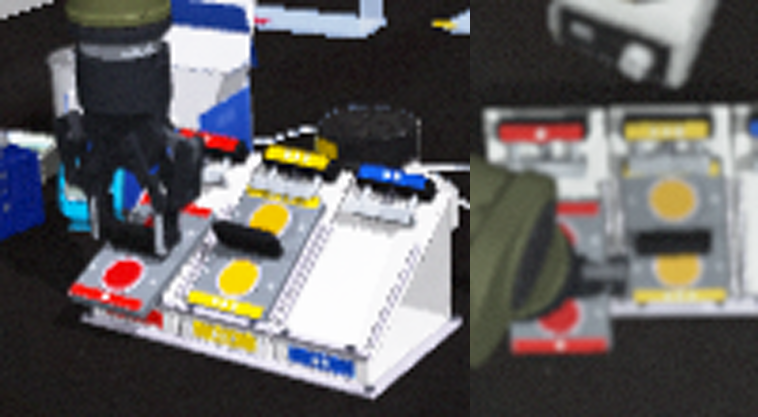

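Run:
```python
from h import *
np.set_printoptions(precision=1,suppress=True)
n,e=tri((240.2,257.9),(247.0,271.2));print("near band",n,e)
for z in (48,52,56): print(z,plane("top",(247.0,271.2),z))
for z in (85,92,98,104): print("far right half",z,plane("top",(252,234.5),z),"near right",plane("top",(253.5,271),55))
```

```text
near band [464.9  81.6  45.5] 1.878467833212655
48 [463.6  82.7  48. ]
52 [463.3  82.   52. ]
56 [463.1  81.4  56. ]
far right half 85 [566.   64.1  85. ] near right [463.7  62.8  55. ]
far right half 92 [565.1  63.1  92. ] near right [463.7  62.8  55. ]
far right half 98 [564.3  62.2  98. ] near right [463.7  62.8  55. ]
far right half 104 [563.5  61.3 104. ] near right [463.7  62.8  55. ]
```

Call:
jog_arm:
  increments: [-0.0006,0,-0.0012,0,0.5,0.0041,0,-0.0029,0,0.5,0.0041,0,-0.0029,0,0.5,0.0041,0,-0.0029,0,0.5,0.0041,0,-0.0029,0,0.5]

```text
t: 12.08
ee_pos: [523.4, 80.8, 83.4]
ee_rot: [-3.141, 0.005, 0.016]
force: [-8.1, 0.4, 1.6]
width: 56.3
```

```bash
python3 look.py b5;  python3 - <<'E'
from h import *
t=cv2.imread("pics/b5_top.png");s=cv2.imread("pics/b5_scene.png")
for a,r in blobs(t,"red",(215,205,262,295)): print(a,np.round(r[0],1),np.round(r[1],1),r[2])
print()
for a,r in blobs(s,"red",(215,205,285,275)): print(a,np.round(r[0],1),np.round(r[1],1),r[2])
E
```

```text
[12.18, [524.16, 80.79, 83.71], [-3.14, 0.0, 0.02], [-5.86, 0.45, 2.1], [-0.02, 1.09, 0.1], 56.36]
36 [236.  214.5] [ 3. 10.] 90.0
43 [248.2 214.4] [4.2 9.9] 82.87498474121094
23 [250.5 228.5] [ 1. 11.] 90.0
59 [246.8 257.8] [6.7 9.4] 56.3099365234375
42 [240.  265.5] [ 3. 10.] 90.0
43 [253.  265.5] [ 3. 10.] 90.0

22 [272.  217.5] [3. 6.] 90.0
18 [266.5 230.5] [7.  2.2] 14.03624439239502
57 [247.5 247. ] [6. 9.] 90.0
25 [238.1 251.2] [8.5 2.6] 15.945395469665527
23 [247.8 253.7] [8.2 2.4] 14.03624439239502
54 [248. 262.] [15.   3.4] 14.03624439239502
```

View pics/b5.png

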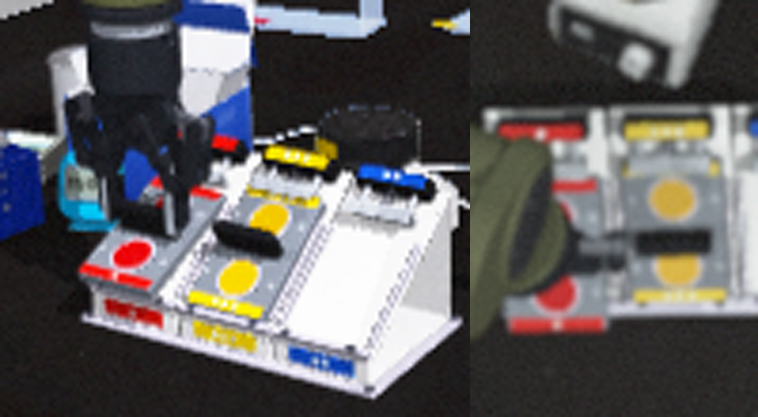

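Call:
jog_arm:
  increments: [-0.0008,0,-0.0016,0,0.5,0.0041,0,-0.0029,0,0.5,0,0,0,0,0.5]

```text
t: 12.55
ee_pos: [530.6, 80.8, 89.0]
ee_rot: [3.141, -0.002, 0.016]
force: [0.1, 0.1, -2.6]
width: 56.4
```

```bash
python3 look.py b6;  python3 - <<'E'
from h import *
t=cv2.imread("pics/b6_top.png");s=cv2.imread("pics/b6_scene.png")
for a,r in blobs(t,"red",(215,205,262,295)): print(a,np.round(r[0],1),np.round(r[1],1),r[2])
print()
for a,r in blobs(s,"red",(215,205,285,275)): print(a,np.round(r[0],1),np.round(r[1],1),r[2])
o=np.hstack([cv2.resize(s[205:280,225:300],(400,400),interpolation=cv2.INTER_CUBIC),cv2.resize(t[205:280,225:300],(400,400),interpolation=cv2.INTER_CUBIC)])
cv2.imwrite("pics/b6z.png",o)
E
```

```text
[12.65, [529.76, 80.75, 88.65], [3.14, -0.0, 0.02], [-0.07, -0.23, -1.76], [-0.0, 0.02, 0.04], 56.83]
47 [246.5 214. ] [13.  4.] 0.0
59 [246.7 255.5] [6.9 9.2] 51.34019470214844
41 [240.  263.5] [ 3. 10.] 90.0
43 [253.  263.5] [ 3. 10.] 90.0

19 [272.5 217.5] [3. 5.] 90.0
16 [267.9 228.3] [8.1 1.7] 8.130102157592773
52 [248.5 244. ] [6. 9.] 90.0
46 [244. 250.] [18.4  2.4] 14.03624439239502
54 [248. 262.] [15.   3.4] 14.03624439239502
```

View pics/b6z.png

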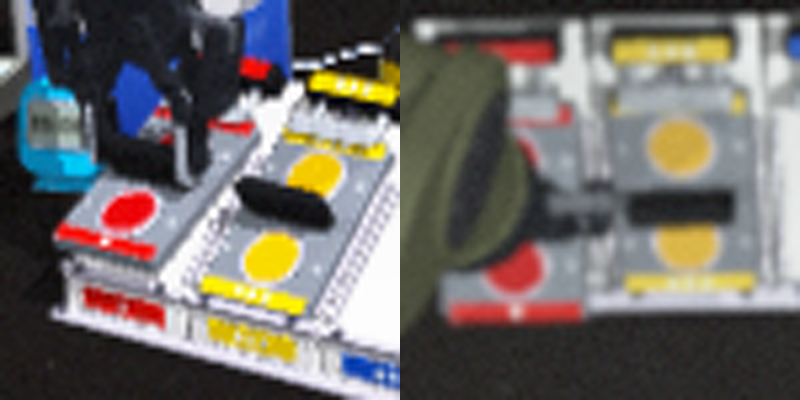

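Call:
jog_arm:
  increments: [0.0025,0,-0.0017,0,0.5,0.0025,0,-0.0017,0,0.5]

```text
t: 12.9
ee_pos: [533.3, 80.9, 91.6]
ee_rot: [3.142, 0.003, 0.016]
force: [-4.7, -0.2, -3.4]
width: 56.5
```

Call:
jog_arm:
  increments: [0.0025,0,-0.0017,0,0.5,0,0,0,0,0.5]

```text
t: 13.15
ee_pos: [536.2, 80.9, 93.5]
ee_rot: [-3.142, 0.002, 0.016]
force: [-4.1, -0.1, -3.3]
width: 56.7
```

```bash
python3 look.py b7;  python3 - <<'E'
from h import *
t=cv2.imread("pics/b7_top.png");s=cv2.imread("pics/b7_scene.png")
o=np.hstack([cv2.resize(s[205:280,225:300],(400,400),interpolation=cv2.INTER_CUBIC),cv2.resize(t[205:280,225:300],(400,400),interpolation=cv2.INTER_CUBIC)])
cv2.imwrite("pics/b7z.png",o)
E
```

```text
[13.25, [536.19, 80.91, 93.42], [-3.14, 0.0, 0.02], [-4.96, -0.47, -2.69], [-0.09, 1.08, 0.07], 56.56]
```

View pics/b7z.png

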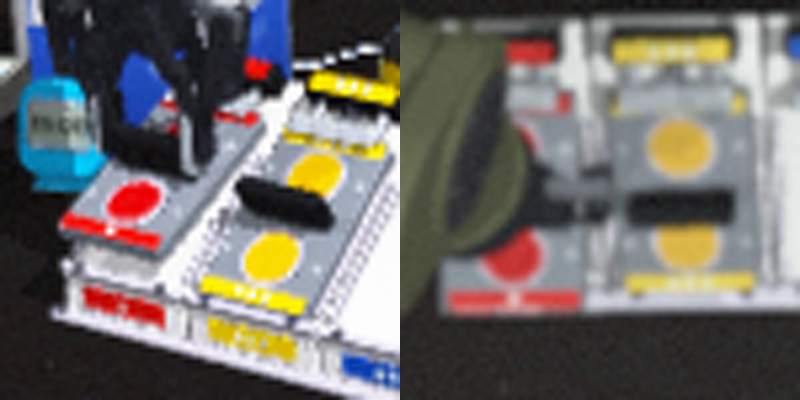

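Call:
jog_arm:
  increments: [0.0025,0,-0.0017,0,0.5,0,0,0.002,0,0.5]

```text
t: 13.5
ee_pos: [539.0, 81.0, 93.5]
ee_rot: [-3.141, 0.001, 0.016]
force: [-7.1, 0.8, 2.9]
width: 56.6
```

Call:
jog_arm:
  increments: [0.0005,0,0.002,0,0.5,0.0005,0,0.002,0,0.5]

```text
t: 13.75
ee_pos: [538.9, 80.9, 89.8]
ee_rot: [-3.141, 0.002, 0.016]
force: [-12.0, 0.3, 7.3]
width: 56.6
```

Call:
jog_arm:
  increments: [0,0,0.002,0,0.5,0,0,0.002,0,0.5]

```text
t: 14.0
ee_pos: [538.8, 80.9, 85.8]
ee_rot: [-3.141, 0.002, 0.016]
force: [-11.8, -0.3, 7.2]
width: 56.1
```

```bash
cat > z.py <<'E'
from h import *
import sys
k=sys.argv[1]
t=cv2.imread(f"pics/{k}_top.png");s=cv2.imread(f"pics/{k}_scene.png")
o=np.hstack([cv2.resize(s[205:280,225:300],(400,400),interpolation=cv2.INTER_CUBIC),cv2.resize(t[205:280,225:300],(400,400),interpolation=cv2.INTER_CUBIC)])
cv2.imwrite(f"pics/{k}z.png",o)
E
python3 look.py b8; python3 z.py b8
```

```text
[14.1, [538.82, 80.91, 85.69], [-3.14, 0.0, 0.02], [-11.65, -0.06, 6.75], [-0.0, 1.81, -0.02], 56.46]
```

View pics/b8z.png

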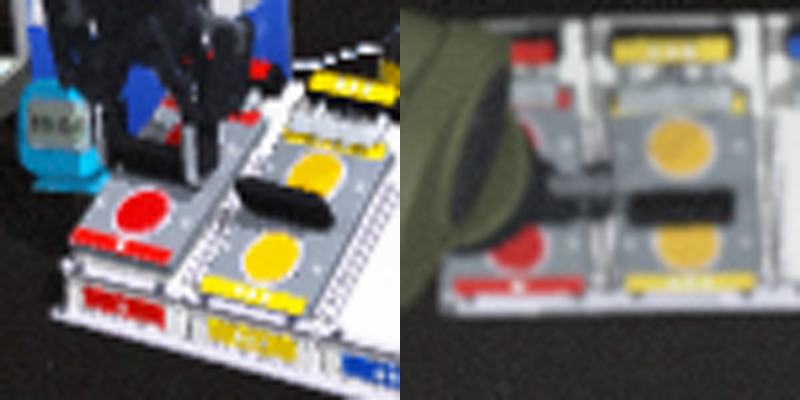

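Call:
jog_arm:
  increments: [0.0006,0,0.002,0,0.5,0.0006,0,0.0015,0,0.5]

```text
t: 14.35
ee_pos: [539.0, 81.0, 82.0]
ee_rot: [-3.141, 0.004, 0.016]
force: [-15.1, -0.6, 7.9]
width: 56.6
```

Call:
jog_arm:
  increments: [0.0003,0,0.0015,0,0.5,0,0,0.001,0,0.5]

```text
t: 14.6
ee_pos: [539.2, 81.0, 79.6]
ee_rot: [-3.14, 0.005, 0.016]
force: [-17.1, 0.1, 17.2]
width: 56.4
```

```bash
python3 look.py b9; python3 z.py b9
```

```text
[14.7, [539.24, 80.98, 79.66], [-3.14, 0.0, 0.02], [-13.92, -0.56, 9.02], [0.04, 2.36, -0.04], 56.46]
```

View pics/b9z.png

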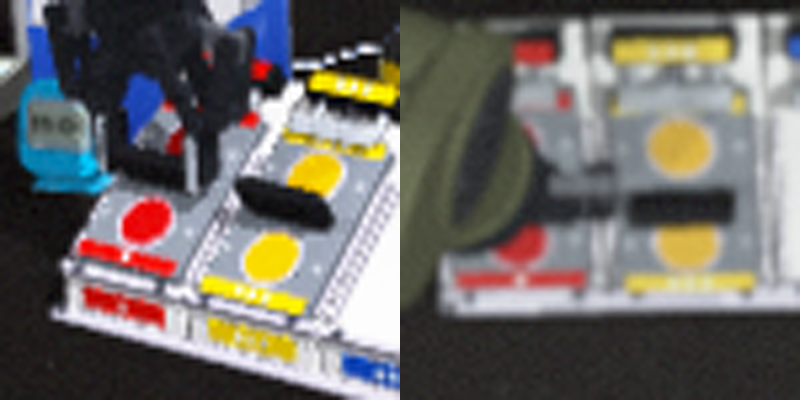

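```bash
cat > cmp.py <<'E'
from h import *
import sys
k=sys.argv[1]
np.set_printoptions(precision=1,suppress=True)
psi=np.radians(1.0);c,sn=np.cos(np.radians(35)),np.sin(np.radians(35));f=np.array([np.cos(psi),np.sin(psi),0])
F=np.stack([f*c+[0,0,sn],[-np.sin(psi),np.cos(psi),0],-f*sn+[0,0,c]],1)
H=np.array([543.1,82.6,82.])
for nm,o in dict(nearband=[-56,0,-9],nearwin=[-28.3,0,-9]).items():
    a=H+F@np.array(o); b=a+F@np.array([0,-92,0.])
    print(nm,"red pred top",proj("top",a),"scene",proj("scene",a),"| yellow pred",proj("top",b),proj("scene",b))
    d=H+F@(np.array(o)+[5,0,0]);print("  +5u",proj("top",d)-proj("top",a),proj("scene",d)-proj("scene",a)); d=H+F@(np.array(o)+[0,0,5]);print("  +5n",proj("top",d)-proj("top",a),proj("scene",d)-proj("scene",a))
for n,roi in dict(top=(225,225,262,275),scene=(230,225,275,285)).items():
    im=cv2.imread(f"pics/{k}_{n}.png"); h=cv2.cvtColor(im,cv2.COLOR_BGR2HSV)
    for col,ro in(("red",roi),("yellow",(262,225,295,275) if n=="top" else (255,228,300,285))):
        for a,r in blobs(im,col,ro): print(n,col,a,np.round(r[0],1),np.round(r[1],1))
E
python3 cmp.py b9
```

```text
nearband red pred top [247.8 258. ] scene [247.3 254.3] | yellow pred [279.3 257.4] [271.3 260.4]
  +5u [-0.2 -1.5] [ 0.7 -1.3]
  +5n [-0.2  0.9] [-0.7 -0.8]
nearwin red pred top [246.9 249.7] scene [251.3 247.1] | yellow pred [278.7 249.1] [275.3 252.9]
  +5u [-0.2 -1.5] [ 0.7 -1.3]
  +5n [-0.2  0.8] [-0.6 -0.9]
top red 45 [247.6 250.7] [5.3 8.7]
top red 21 [240.5 257. ] [2. 9.]
top red 21 [253.5 257. ] [2. 9.]
top yellow 72 [277. 232.] [8.5 8.5]
top yellow 68 [278.5 250.5] [7. 9.]
top yellow 14 [271. 258.] [2. 6.]
top yellow 12 [287.  257.5] [1. 6.]
scene red 9 [271.3 227.3] [2.1 2.8]
scene red 11 [257. 231.] [4. 2.]
scene red 63 [252. 246.] [8. 8.]
scene red 51 [248.4 253. ] [17.7  2.7]
scene red 53 [248. 262.] [15.   3.4]
scene yellow 15 [281.9 230.9] [8.5 1.7]
scene yellow 76 [287.3 235.1] [ 7.5 18.1]
scene yellow 67 [275.3 252.8] [7.1 9.2]
scene yellow 29 [268.3 258.9] [11.2  2.7]
scene yellow 20 [278.1 261.4] [6.3 2.7]
scene yellow 61 [271.5 268.4] [16.2  3.9]
```

Run:
```python
from h import *
s=cv2.imread("pics/b9_scene.png");cv2.imwrite("pics/b9q.png",cv2.resize(s[235:285,230:300],(784,560),interpolation=cv2.INTER_CUBIC))
```

```text
(no output)
```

View pics/b9q.png

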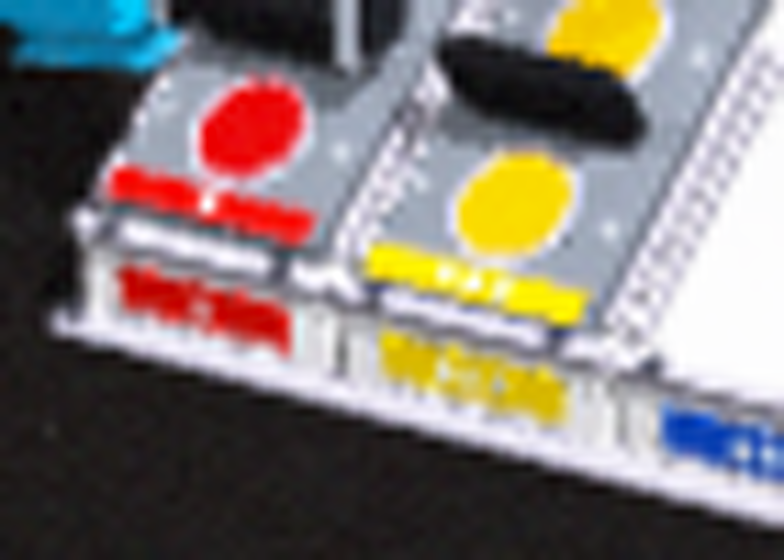

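Call:
jog_arm:
  increments: [-0.0012,0,0.0009,0,0.5,-0.0012,0,0.0009,0,0.5]

```text
t: 14.95
ee_pos: [539.3, 81.0, 79.5]
ee_rot: [-3.14, -0.001, 0.016]
force: [-11.8, 1.1, 24.5]
width: 56.3
```

Call:
jog_arm:
  increments: [-0.0012,0,0.0009,0,0.5,0,0,0,0,0.5]

```text
t: 15.2
ee_pos: [539.3, 81.0, 79.6]
ee_rot: [-3.139, -0.004, 0.016]
force: [-11.6, 1.1, 25.6]
width: 56.4
```

```bash
python3 look.py b10; python3 cmp.py b10|grep red
```

```text
[15.3, [539.33, 81.0, 79.54], [-3.14, -0.0, 0.02], [-10.34, 0.11, 25.25], [0.03, 1.93, -0.06], 56.44]
nearband red pred top [247.8 258. ] scene [247.3 254.3] | yellow pred [279.3 257.4] [271.3 260.4]
nearwin red pred top [246.9 249.7] scene [251.3 247.1] | yellow pred [278.7 249.1] [275.3 252.9]
top red 39 [247.8 251. ] [4.7 8.6]
top red 24 [240.5 257. ] [2. 9.]
top red 20 [253.5 257. ] [2. 9.]
scene red 9 [271.3 227.3] [2.1 2.8]
scene red 10 [257. 231.] [4. 2.]
scene red 63 [252. 246.] [8. 8.]
scene red 51 [248.4 253. ] [17.7  2.7]
scene red 54 [248. 262.] [15.   3.4]
```

Call:
jog_arm:
  increments: [0,0,-0.0015,0,0.5,0,0,-0.0015,0,0.5]

```text
t: 15.55
ee_pos: [539.1, 80.9, 80.5]
ee_rot: [-3.141, -0.002, 0.016]
force: [-2.7, 0.1, -0.7]
width: 56.5
```

Call:
jog_arm:
  increments: [0,0,-0.001,0,0.5,0,0,0,0,0.5]

```text
t: 15.8
ee_pos: [538.2, 80.9, 80.4]
ee_rot: [3.141, 0.0, 0.016]
force: [-4.3, -1.0, -1.1]
width: 56.3
```

```bash
python3 look.py b11; python3 cmp.py b11|grep red;python3 - <<'E'
from h import *
s=cv2.imread("pics/b11_scene.png");cv2.imwrite("pics/b11q.png",cv2.resize(s[205:285,220:300],(600,600),interpolation=cv2.INTER_CUBIC))
E
```

```text
[15.9, [538.17, 80.9, 80.41], [3.14, 0.0, 0.02], [-3.23, -0.83, -1.55], [-0.06, 0.67, 0.08], 56.5]
nearband red pred top [247.8 258. ] scene [247.3 254.3] | yellow pred [279.3 257.4] [271.3 260.4]
nearwin red pred top [246.9 249.7] scene [251.3 247.1] | yellow pred [278.7 249.1] [275.3 252.9]
top red 42 [248.  251.3] [5.2 8.8]
top red 20 [240.5 257.5] [1. 9.]
top red 20 [254.  257.5] [ 1. 10.]
scene red 11 [271. 227.] [2. 4.]
scene red 12 [257. 231.] [4. 2.]
scene red 61 [251.8 245.8] [6.4 9.9]
scene red 25 [242.9 251.4] [8.2 2.7]
scene red 26 [252.6 253.8] [8.7 2.7]
scene red 55 [248.  262.1] [15.   3.6]
```

View pics/b11q.png

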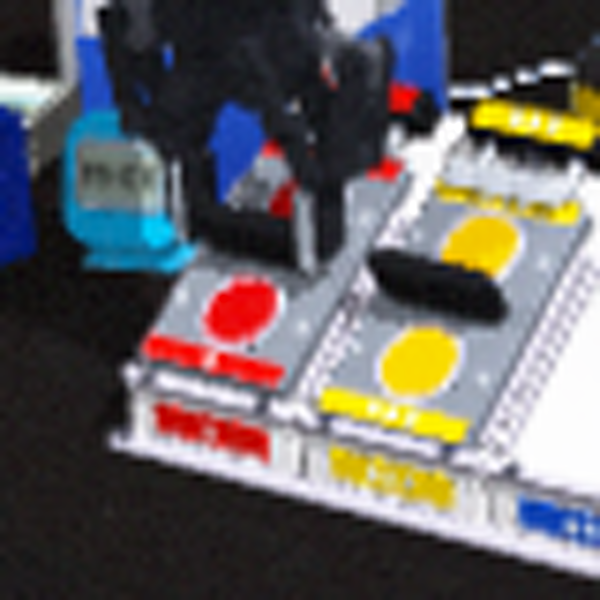

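Call:
jog_arm:
  increments: [-0.0012,0,0.0009,0,0.5,-0.0012,0,0.0009,0,0.5]

```text
t: 16.15
ee_pos: [536.0, 80.9, 78.8]
ee_rot: [3.141, -0.0, 0.016]
force: [-3.1, 0.4, -0.9]
width: 56.4
```

Call:
jog_arm:
  increments: [-0.0008,0,0.0006,0,0.5,0,0,0,0,0.5]

```text
t: 16.4
ee_pos: [535.9, 80.9, 78.7]
ee_rot: [3.142, -0.002, 0.016]
force: [-0.3, -0.1, 1.3]
width: 56.5
```

```bash
python3 look.py b12; python3 cmp.py b12|grep " red "
```

```text
[16.5, [535.93, 80.84, 78.68], [3.14, -0.0, 0.02], [-0.13, -0.66, 2.33], [-0.1, 0.02, 0.06], 56.56]
nearband red pred top [247.8 258. ] scene [247.3 254.3] | yellow pred [279.3 257.4] [271.3 260.4]
nearwin red pred top [246.9 249.7] scene [251.3 247.1] | yellow pred [278.7 249.1] [275.3 252.9]
top red 42 [248.  252.3] [5.2 8.8]
top red 20 [240.5 258.5] [1. 9.]
top red 21 [254.  258.5] [ 1. 10.]
scene red 9 [270.8 227.8] [2.1 2.8]
scene red 11 [257.  231.5] [3. 2.]
scene red 64 [251.3 246.8] [7.1 9.2]
scene red 24 [242.8 252.3] [8.  2.7]
scene red 24 [252.2 254.7] [8.  2.7]
scene red 54 [248. 262.] [15.   3.4]
```

Call:
jog_arm:
  increments: [0.0004,0,0.001,0,0.5,0.0004,0,0.001,0,0.5]

```text
t: 16.75
ee_pos: [536.1, 80.8, 77.3]
ee_rot: [-3.141, -0.001, 0.017]
force: [-8.5, 0.6, 23.3]
width: 56.5
```

Call:
jog_arm:
  increments: [0.0004,0,0.001,0,0.5,0,0,0,0,0.5]

```text
t: 17.0
ee_pos: [536.1, 80.8, 77.3]
ee_rot: [-3.14, -0.001, 0.017]
force: [-9.7, -0.4, 26.7]
width: 56.5
```

```bash
python3 look.py b13; python3 cmp.py b13|grep " red ";python3 - <<'E'
from h import *
s=cv2.imread("pics/b13_scene.png");cv2.imwrite("pics/b13q.png",cv2.resize(s[205:285,220:300],(600,600),interpolation=cv2.INTER_CUBIC))
E
```

```text
[17.1, [536.12, 80.84, 77.31], [-3.14, -0.0, 0.02], [-10.38, 0.04, 25.64], [-0.26, 1.58, 0.25], 56.4]
nearband red pred top [247.8 258. ] scene [247.3 254.3] | yellow pred [279.3 257.4] [271.3 260.4]
nearwin red pred top [246.9 249.7] scene [251.3 247.1] | yellow pred [278.7 249.1] [275.3 252.9]
top red 40 [247.8 251.8] [4.9 8.5]
top red 21 [254.5 258. ] [2. 9.]
top red 20 [241.  258.5] [ 1. 10.]
scene red 9 [270.5 228. ] [2. 3.]
scene red 13 [256.5 232. ] [4. 3.]
scene red 62 [251.5 247. ] [6.4 9.2]
scene red 52 [247.9 253.9] [18.2  2.9]
scene red 53 [248. 262.] [15.   3.4]
```

View pics/b13q.png

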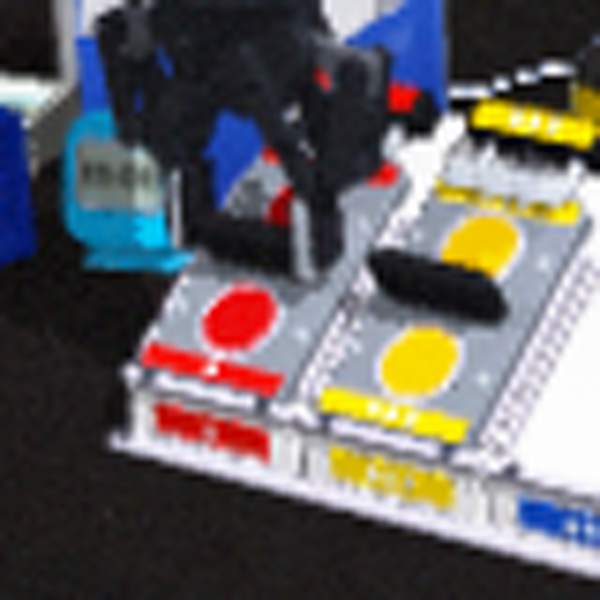

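Call:
jog_arm:
  increments: [-0.0004,0,-0.001,0,0.5,-0.0004,0,-0.001,0,0.5,0,0,-0.0003,0,0.5]

```text
t: 17.48
ee_pos: [536.0, 80.8, 77.7]
ee_rot: [3.141, -0.001, 0.016]
force: [0.6, -1.6, 0.3]
width: 56.6
```

Call:
jog_arm:
  increments: [0,0,0,0,0.85,0,0,0,0,0.85,0,0,0,0,0.85,0,0,0,0,0.85]

```text
t: 17.98
ee_pos: [535.4, 80.9, 77.5]
ee_rot: [3.142, 0.0, 0.016]
force: [0.3, -0.2, 1.0]
width: 72.4
```

```bash
python3 look.py b14; python3 cmp.py b14|grep " red ";python3 - <<'E'
from h import *
s=cv2.imread("pics/b14_scene.png");cv2.imwrite("pics/b14q.png",cv2.resize(s[205:285,220:300],(600,600),interpolation=cv2.INTER_CUBIC))
E
```

```text
[18.08, [535.49, 80.89, 77.58], [-3.14, -0.0, 0.02], [-0.03, -0.39, 0.59], [-0.06, 0.02, -0.01], 72.6]
nearband red pred top [247.8 258. ] scene [247.3 254.3] | yellow pred [279.3 257.4] [271.3 260.4]
nearwin red pred top [246.9 249.7] scene [251.3 247.1] | yellow pred [278.7 249.1] [275.3 252.9]
top red 41 [247.5 252. ] [6. 7.]
top red 20 [254.  258.4] [2.  9.9]
top red 20 [240.5 258.5] [1. 9.]
scene red 23 [258.  231.5] [5. 4.]
scene red 62 [251.3 246.8] [7.1 9.2]
scene red 51 [247.8 253.8] [18.4  2.7]
scene red 54 [248. 262.] [15.   3.4]
```

View pics/b14q.png

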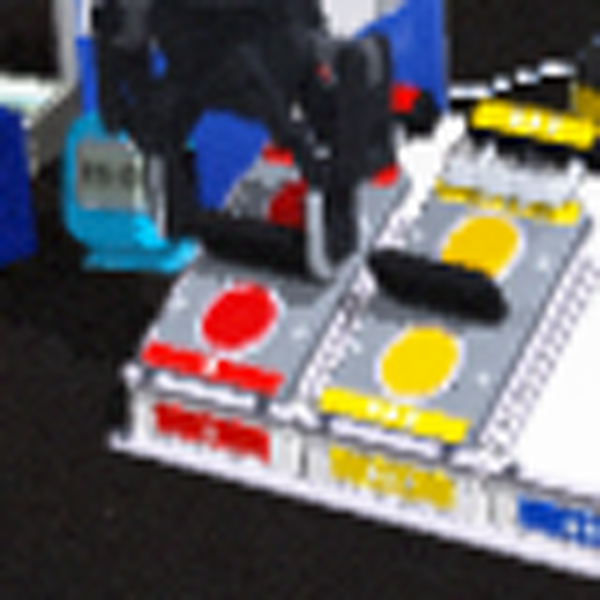

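Call:
jog_arm:
  increments: [0,0,-0.01,0,0.85,0,0,-0.02,0,0.85,0,0,-0.04,0,0.85,0,0,-0.05,0,0.85,0,0,-0.05,0,0.85,0.01,-0.06,0,0,0.85,0,-0.06,0,0,0.85,0,-0.06,0,0,0.85,0,-0.06,0,0,0.85,0,0,0,0,0.85]

```text
t: 19.32
ee_pos: [539.5, 327.7, 246.8]
ee_rot: [-3.14, 0.002, 0.026]
force: [0.4, -0.6, -0.0]
width: 72.6
```

```bash
python3 look.py b15; python3 cmp.py b15;python3 - <<'E'
from h import *
s=cv2.imread("pics/b15_scene.png");t=cv2.imread("pics/b15_top.png")
cv2.imwrite("pics/b15q.png",np.hstack([cv2.resize(s[205:285,220:300],(400,400),interpolation=cv2.INTER_CUBIC),cv2.resize(t[200:270,225:295],(400,400),interpolation=cv2.INTER_CUBIC)]))
E
```

```text
[19.42, [541.31, 321.07, 247.75], [3.14, -0.0, 0.02], [-0.03, -0.84, -0.38], [-0.02, 0.02, -0.03], 72.34]
nearband red pred top [247.8 258. ] scene [247.3 254.3] | yellow pred [279.3 257.4] [271.3 260.4]
  +5u [-0.2 -1.5] [ 0.7 -1.3]
  +5n [-0.2  0.9] [-0.7 -0.8]
nearwin red pred top [246.9 249.7] scene [251.3 247.1] | yellow pred [278.7 249.1] [275.3 252.9]
  +5u [-0.2 -1.5] [ 0.7 -1.3]
  +5n [-0.2  0.8] [-0.6 -0.9]
top red 74 [244.5 233. ] [8. 9.]
top red 66 [246.5 251.5] [7. 9.]
top red 21 [254. 258.] [ 2. 10.]
top red 20 [240.5 258.5] [1. 9.]
top yellow 73 [277.2 232.2] [9.2 8.5]
top yellow 67 [278.5 250.5] [7. 9.]
top yellow 14 [271. 258.] [2. 6.]
top yellow 13 [287.  257.5] [1. 6.]
scene red 34 [263.4 226.8] [17.3  2.3]
scene red 52 [259.5 232. ] [6. 9.]
scene red 62 [251.3 246.8] [7.1 9.2]
scene red 51 [247.8 253.8] [18.4  2.7]
scene red 53 [248. 262.] [15.   3.4]
scene yellow 15 [281.9 230.9] [8.5 1.7]
scene yellow 61 [284.5 236.5] [ 7.1 11.3]
scene yellow 15 [293. 233.] [2. 6.]
scene yellow 67 [275.3 252.8] [7.1 9.2]
scene yellow 29 [268.3 258.9] [11.2  2.7]
scene yellow 20 [278.1 261.4] [6.3 2.7]
scene yellow 61 [271.5 268.4] [16.2  3.9]
```

View pics/b15q.png

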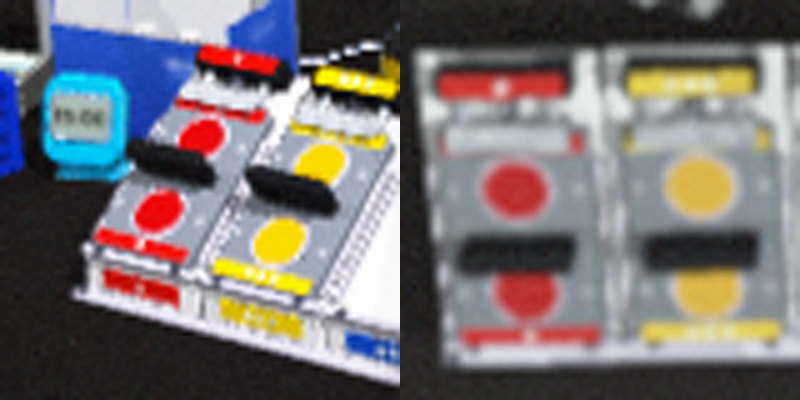

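View pics/b15_scene.png

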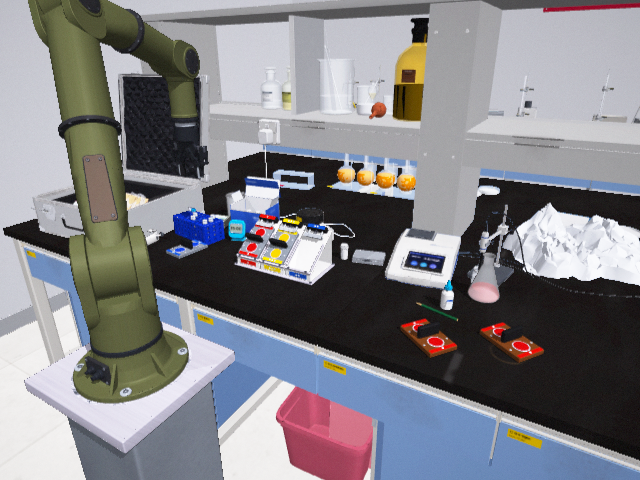

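View pics/b15_top.png

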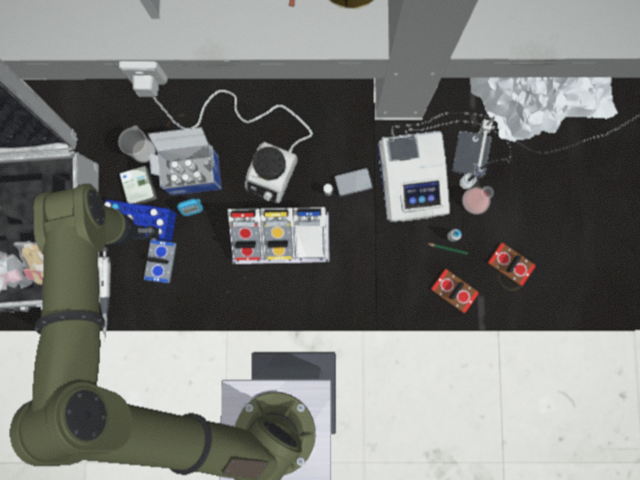

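The red cassette looks the same as the seated yellow one. The clip covers the middle of its upper band, its lower band (row 258) sits level with yellow's, and the other objects have not moved. Handing in.

```bash
python3 -c "
from station import *
print(close_job())"
```

```text
the job is handed in; nothing more can be done
None
```

The red-marked cassette is in the red-labelled bay and I handed the job in at about 19.5 s. The report gives no verdict.

**How it went in:** The interface only turns the tool about its own axis. So I gripped the fin by its two ends (58 mm apart) instead of across the 12 mm as described. I then let the bay floor pivot the cassette in the grip to about 10° off the slope. From there I tucked the upper end under the clip, pushed up the slope and pressed the lower end down behind the sill. Finally I eased it back against the sill and let go.

**Last checks:**
- **Position:** After I let go and backed away, the cassette stayed put. Its near band is within about 0.2 px of the home position predicted from the seated yellow cassette (about 1 mm), and the clip covers its upper band just as on yellow.
- **Surroundings:** In the final pictures the blue cassette and the other objects look unmoved and upright.
- **Force:** The highest wrist force I read was about 28 N, while pressing it down onto the floor. The first try at sliding it down to the sill stuck from friction, so I took off the pressure and it then slid freely.
- **Limits of the check:** The pictures resolve about 2.5 to 3 mm per pixel, so lying flat and touching the sill were judged from these matches and the force readings, not seen directly.

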